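# Feed the top blank from the stack into the deburring machine

## Robot

A 7-joint arm with a two-finger parallel gripper is mounted at the origin on the work surface. World frame = base frame: x ahead of the robot, y to its left, z up, the work surface at z = 0. Lengths are in m, angles in rad, forces in N, time in s.
With the tool pointing down it reaches from about 0.4 to 0.85 m from the base axis. Payload 10.4 kg.
Tool frame: the origin (TCP) lies midway between the tips of the shut fingers; the grasp point (between the pads) lies 19 mm behind it (r.grasp_offset is the distance from the TCP to the grasp point, in m); x points along the fingers, y is the direction in which the jaws open and shut, and the axes are right-handed (so a half turn about x gives the same grasp; the last joint's range is limited). The gripper opens to 87 mm and grips with 3 to 60 N. Pads are 19 mm wide; open, the fingers measure 117 mm over their backs; the gripper's body (75 mm by 190 mm) begins 51 mm behind the grasp point.
Start: joints at [1.318, 0.332, -0.065, 1.46, 0.022, 1.35, -0.088], TCP at [0.142, -0.609, 0.223] pointing down, gripper open.
Joint ranges: [-2.6, 2.6], [-0.5, 2.12], [-1.47, 1.34], [0.16, 2.42], [-1.27, 4.41], [0.06, 2.06], [-2.6, 2.6]. Speed limits (rad/s): [2.22, 2.22, 2.79, 2.79, 3.14, 3.14, 3.14].

## Interface

Orientations are given as a unit quaternion [x, y, z, w].
In Python, from bench import r, vision, close_job gives the robot as it stands. The module is installed in compiled form; this text tells all that it offers.
- The arm moves only by the shell command python3 -m pendant 'ROWS' [OPENING] [FORCE]. ROWS is text: rows parted by semicolons, each of 6 numbers parted by spaces: the shift along the tool's x, y, z in units of 0.25 m (1.0 is 0.25 m), then the turn, a rotation vector about the tool's x, y, z in units of 1.5 rad (1.0 is 1.5 rad). A call has 1 to 8 rows; each row is the pose to reach, as a shift and turn from the pose commanded when the call began, along the tool's axes at that moment; what a row does not reach only later rows make up. A row lasts 1/10 s, in which the tool goes at most 50 mm and 8.59 degrees, less where a joint would pass 70% of its speed; a pose out of reach is approached as far as the arm can. A call with a number of a shift or a turn outside -1 to 1 is refused whole. A call with a gripper value outside its range is refused whole. OPENING is the gripper command: -1 is shut, 1 is fully open, values between are in proportion, set as the call begins (- or left out, the last holds). The fingers move at their own pace and stop on an object; FORCE is the grip in N (left out, the last holds). Time passes only in rows, so rows that repeat a pose let the fingers close. It gives the time, the measured TCP pose, the force and the opening at its end, in the units of the state.
- r.read_state(): the state, without advancing time (a new reading comes with each control period).
- vision.camera(name): name is "side" or "top" or "wrist"; returns (picture, depth): 400x640x3 uint8, blue, green, red; 400x640 float32, m along the optical axis (not along the pixel's ray), 0 where there is no reading.
- vision.get_calibration(name): a dict with "camera_matrix" (3x3 intrinsics, pixels), "rvec" (rotation vector, rad) and "tvec" (3), from world to camera coordinates, as OpenCV has them. Camera axes: x right, y down, z forward; pixel columns grow to the right and rows downward; lengths in m; the calibration is good to about 2 mm. A picture is of the moment at which its call begins: read the wrist's pose just before it. get_calibration takes no time and is no camera call; for the wrist camera it gives the pose at the moment of the call.
- close_job(): hands the job in, once; it reports no verdict.
The state is a dict: "time": time; "joint_positions": joint angles; "joint_vel": joint speeds; "joint_torque": joint torques, N m; "ee_pos": TCP position; "eef_rot": TCP orientation; "ft_force": force on the tool from outside, world axes, zero at the start; "torque": the same for the moment, N m; "width": finger opening in m.
Only numpy, scipy, OpenCV 4.12 (cv2) and the standard library are available. Lean on these libraries where they do the work, as an engineer would, in place of code of your own. Each camera call takes 0.05 s, during which the arm holds its last target. There are 200 camera calls.

## Task

Raise the guard of the bench deburring machine by its bar until its pawl has caught the next notch, and let go so that it stays up. Then slide, without lifting it, the top aluminium plate sideways off the stack, along the feed table and under the guard, until its end is squarely against the machine's feed stop. Leave the other plates in the stack as they lie, and the things around them where they are.

Things in the scene. Friction and masses are not known exactly. Their poses are not given: they have to be found in the camera images.
- machine: Bench deburring machine, fixed; position and yaw vary. Origin on the bench surface; z up, y from the housing towards the stack: plates are fed towards -y. Steel feed table: top 56 mm above the bench, y = -155 to +30 mm, 156 mm wide (x = -78 to +78). Two rails along y on it, 10 mm high, inner faces at x = -62 and +62. Grey housing 170 (x) x 150 x 145 mm high, y = -155 to -305.
- feed_stop (a point): Centre line of the feed stop, at feed-table height: the flat front face of the grey housing, at machine x = 0, y = -155 mm, z = 56 mm. The plate's end is to touch this face.
- column_top (a point): Top centre of the guard's column: 30 mm square, 245 mm high, at machine x = +100, y = -125 mm, with saw-tooth notches 30 mm apart on its +x face, beside the feed table.
- guard (a joint): Height of the guard above its lowest position (m), vertical slide, range 0 to 0.042. At 0 its lower edge is 5 mm above the feed table: no plate fits under. Going up, the spring pawl clicks in at about 0.033; lifted to 0.035-0.042 and let go, the guard settles at about 0.030 and stays; let go below 0.033 it falls back. Lifting takes 6 to 12 N.
- guard_bar (a point): Centre of the guard's lifting bar: level round steel bar, diameter 14, length 106 mm along machine x, on two thin stalks 90 mm apart; guard down: 205 mm above the bench at machine x = -20, y = -125. Free on both sides in y; 40 mm below it the top edge of the guard, an aluminium sheet 120 wide, 4 thick, 104 mm high; the housing's top is 60 mm lower.
- plate_top: Plate to move: uppermost of four equal bare aluminium plates, 100 (x) x 140 (y) x 16 mm, about 0.6 kg, unfastened; a few newtons slide it. Origin at the centre of its underside, at first 58 mm above the bench, 2 mm above the feed table. y axis along the feed, away from the machine, within 0.06 rad. The stack stands off the table's open end by 2 to 15 mm and within 8 mm of its centre line.
- plate_2: Second plate, directly under plate_top: same size, origin at the centre of its underside, 42 mm above the bench. Must stay.
- plate_3: Third plate: same size, underside 26 mm above the bench. Must stay.
- plate_4: Lowest plate: same size, underside 10 mm above the bench, on a wooden pad 10 mm high fixed to the bench. Must stay.
- spray_can: Bystander: upright can, diameter 64 mm, 150 mm high, origin at the centre of its underside.
- mug: Bystander: white mug, rim diameter 80 mm, 90 mm high, origin at the centre of its underside.
- wrench: Bystander: open-ended wrench, 190 mm long, lying flat.
- tray: Bystander: open grey plastic tray 140 x 100 x 50 mm, origin at the centre of its underside.
Things that resemble listed ones, but are neither listed nor needed, are in the scene too. What is shaped like the plate_top but blue or purple is not meant.

How it is judged:
By the outcome, as a careful person would: the job done as asked, in the order asked, and still so for the second after the job is handed in, with the robot touching nothing.
It also fails if it takes over 51 s, if anything falls off the work surface, if the arm or the gripper's body presses on something with over 40 N, if the wrist force passes 120 N, or if a joint passes its speed limit or range.

## Working session

There is one attempt and no reset: what is moved stays moved. The work goes in short steps, Python scripts to look and compute and a shell command to move; the robot and the scene stay as the last step left them, time stands still between calls to the robot, and variables do not carry over. Pictures are saved under pics/ and viewed, about 8 in all and at most 12, crops included, and the job is handed in when it is done.

```bash
mkdir -p pics
cat > h.py <<'E'
import numpy as np, cv2
from bench import r, vision
from scipy.spatial.transform import Rotation as R
def cal(n):
    c=vision.get_calibration(n); return np.array(c["camera_matrix"],float),R.from_rotvec(np.ravel(c["rvec"])).as_matrix(),np.ravel(c["tvec"])
def cloud(n,d,c=None):
    K,Rm,t=c or cal(n); v,u=np.mgrid[:400,:640]
    P=np.stack([(u-K[0,2])/K[0,0]*d,(v-K[1,2])/K[1,1]*d,d],-1)
    W=(P-t)@Rm; W[d<=0]=np.nan; return W
def proj(n,p):
    K,Rm,t=cal(n); q=K@(Rm@np.array(p)+t); return q[:2]/q[2]
E
python3 - <<'E'
from h import *
for n in("side","top"):
    p,d=vision.camera(n); cv2.imwrite(f"pics/{n}0.png",p); np.save(n+"0.npy",d)
    K,Rm,t=cal(n); print(n,K[0,0],-Rm.T@t, Rm[2])
s=r.read_state(); print({k:np.round(v,3) for k,v in s.items()}, r.grasp_offset)
E
```

```text
side 479.509394775062 [-0.35152206  1.03453655  0.93745289] [ 0.55841387 -0.66564574 -0.49506534]
top 481.8710970684608 [ 0.34541252 -0.01326143  1.8113245 ] [ 0.11458731 -0.01065668 -0.99335602]
{'time': np.float64(0.1), 'joint_positions': array([ 1.318,  0.333, -0.065,  1.461,  0.022,  1.35 , -0.089]), 'joint_vel': array([-0.   , -0.001,  0.001, -0.002,  0.001,  0.   ,  0.   ]), 'joint_torque': array([ 2.0000e-03, -6.2454e+01,  2.5000e-02, -3.9072e+01, -6.1000e-02,
        3.7000e-02, -0.0000e+00]), 'ee_pos': array([ 0.142, -0.608,  0.222]), 'eef_rot': array([-0.702, -0.082,  0.703, -0.081]), 'ft_force': array([-0.185,  0.472,  1.067]), 'torque': array([ 0.034, -0.016,  0.023]), 'width': np.float64(0.087)} 0.0187
```

View pics/top0.png

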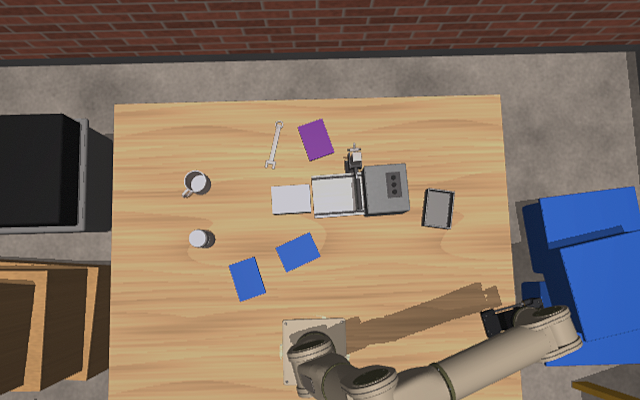

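View pics/side0.png

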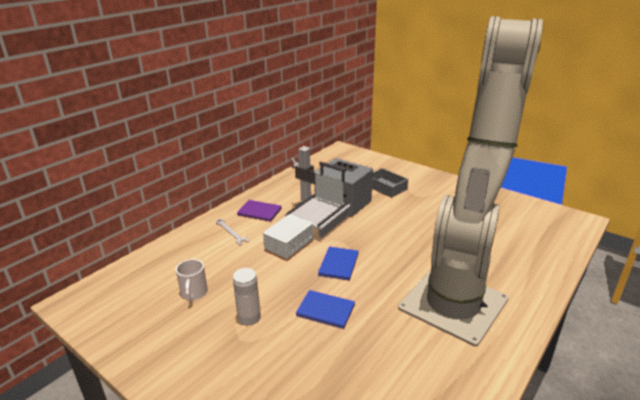

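The top view shows the bare aluminium stack at (291,199), feed table at (335,195), guard/bar at about (358,192), column at (354,158) and housing at (386,189). Plate lookalikes are blue at (298,252) and (247,279) and purple at (315,140). I choose the bare one at (291,199), which is stacked at the table's open end.

Run:
```python
from h import *
d=np.load("top0.npy"); W=cloud("top",d); p=cv2.imread("pics/top0.png")
v,u=np.mgrid[:400,:640]
roi=(u>255)&(u<425)&(v>140)&(v<230)
def rect(nm,lo,hi,m):
    m=roi&m&(W[...,2]>lo)&(W[...,2]<hi)
    m=cv2.morphologyEx(m.astype(np.uint8),cv2.MORPH_OPEN,np.ones((3,3)))>0
    q=W[m]; c,s,a=cv2.minAreaRect(q[:,:2].astype(np.float32)); print(nm,m.sum(),np.round(c,4),np.round(s,4),a,"z",np.median(q[:,2])); return q
rect("housing",.13,.16,u>361)
rect("plate",.062,.085,u<313)
rect("table",.045,.062,(u>311)&(u<362))
rect("col",.225,.27,v<165)
q=W[roi&(W[...,2]>.17)&(v>165)]; print("bar",len(q),np.round(q[:40],3).tolist())
cv2.imwrite("pics/crop0.png",cv2.resize(p[135:235,255:425],None,fx=4.5,fy=4.5,interpolation=cv2.INTER_CUBIC))
```

```text
housing 2040 [ 0.5728 -0.2687] [0.1711 0.1516] 2.6327643394470215 z 0.14508160125335817
plate 1044 [0.5534 0.071 ] [0.1007 0.1409] 1.3450775146484375 z 0.07391996520646221
table 1162 [ 0.5566 -0.0865] [0.1408 0.154 ] 2.7487611770629883 z 0.05569277878455091
col 91 [ 0.666  -0.1594] [0.0293 0.0303] 0.6604434251785278 z 0.24460226362004195
bar 145 [[0.65, -0.139, 0.171], [0.65, -0.142, 0.172], [0.648, -0.145, 0.183], [0.648, -0.149, 0.18], [0.649, -0.159, 0.175], [0.648, -0.162, 0.178], [0.649, -0.166, 0.175], [0.648, -0.169, 0.178], [0.649, -0.177, 0.173], [0.648, -0.18, 0.178], [0.645, -0.142, 0.177], [0.646, -0.146, 0.173], [0.646, -0.149, 0.173], [0.646, -0.152, 0.174], [0.645, -0.159, 0.175], [0.645, -0.177, 0.173], [0.645, -0.18, 0.176], [0.643, -0.142, 0.172], [0.597, -0.157, 0.215], [0.598, -0.161, 0.209], [0.598, -0.165, 0.211], [0.598, -0.168, 0.209], [0.594, -0.158, 0.213], [0.594, -0.161, 0.212], [0.593, -0.164, 0.216], [0.594, -0.168, 0.212], [0.591, -0.158, 0.21], [0.591, -0.161, 0.21], [0.591, -0.164, 0.21], [0.591, -0.168, 0.211], [0.588, -0.158, 0.206], [0.588, -0.161, 0.208], [0.587, -0.164, 0.21], [0.587, -0.167, 0.212], [0.584, -0.157, 0.21], [0.585, -0.161, 0.207], [0.584, -0.164, 0.211], [0.584, -0.167, 0.212], [0.582, -0.158, 0.205], [0.58, -0.16, 0.213]]
```

View pics/crop0.png

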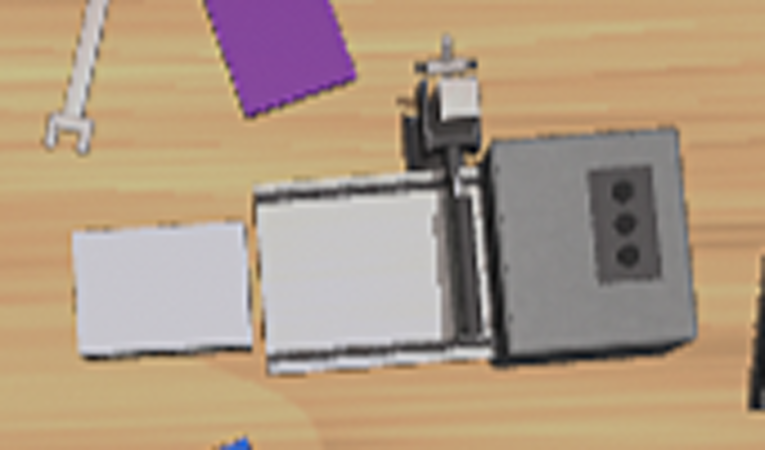

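```bash
cat >> h.py <<'E'
YAW=np.radians(2.8); O=np.array([.5622,-.0389,0])
def mw(p): return O+R.from_euler('z',YAW).apply(p)
def tool(yaw): # tool x down, tool y at world angle yaw
    x=np.array([0,0,-1.]); y=np.array([np.cos(yaw),np.sin(yaw),0]); return R.from_matrix(np.c_[x,y,np.cross(x,y)])
def rel(p,Rt=None,s=None):
    s=s or r.read_state(); Rc=R.from_quat(s["eef_rot"])
    dp=Rc.inv().apply(np.array(p)-s["ee_pos"])/.25
    rv=(Rc.inv()*Rt).as_rotvec()/1.5 if Rt is not None else np.zeros(3)
    return np.round(np.r_[dp,rv],4)
E
python3 - <<'E'
from h import *
print(np.round(R.from_quat(r.read_state()["eef_rot"]).as_matrix(),3))
b=mw([-.02,-.125,0]); print(b)
for k in(0,1):
    for z in(.30,.186): print(k,z,rel([b[0],b[1],z],tool(YAW+np.pi/2+k*np.pi)))
E
```

```text
[[-0.     0.228 -0.974]
 [ 0.001 -0.974 -0.228]
 [-1.    -0.001  0.   ]]
[ 0.5483301  -0.16472776  0.        ]
0 0.3 [-3.1100e-01 -1.3578e+00 -1.9856e+00 -1.9738e+00 -1.2000e-03  2.0000e-04]
0 0.186 [ 1.4500e-01 -1.3572e+00 -1.9856e+00 -1.9738e+00 -1.2000e-03  2.0000e-04]
1 0.3 [-3.1100e-01 -1.3578e+00 -1.9856e+00  1.2060e-01  1.0000e-04  8.0000e-04]
1 0.186 [ 1.4500e-01 -1.3572e+00 -1.9856e+00  1.2060e-01  1.0000e-04  8.0000e-04]
```

```bash
python3 -m pendant '-.39 -.1 -.1 0 0 0;-.39 -.7 -1 .06 0 0;-.39 -.7 -1 .06 0 0;-.39 -.7 -1 .06 0 0;-.39 -.7 -1 .06 0 0;-.39 -.7 -1 .06 0 0;-.39 -.7 -1 .06 0 0;-.39 -.7 -1 .06 0 0' 1
python3 -m pendant '0 -.6 -.9 .06 0 0;0 -.6 -.9 .06 0 0;0 -.6 -.9 .06 0 0;0 -.6 -.9 .06 0 0;0 -.6 -.9 .06 0 0;0 -.6 -.9 .06 0 0;0 -.6 -.9 .06 0 0;0 -.6 -.9 .06 0 0' 1
python3 - <<'E'
from h import *
b=mw([-.02,-.125,0])
for z in(.30,.186): print(rel([b[0],b[1],z],tool(YAW-np.pi/2)))
s=r.read_state(); print(s["ee_pos"],s["time"])
c=cal("wrist"); p,d=vision.camera("wrist"); cv2.imwrite("pics/w1.png",p); np.save("w1.npy",d)
W=cloud("wrist",d,c); m=(W[...,2]>.19)&(W[...,2]<.23)&(abs(W[...,0]-.55)<.08)&(abs(W[...,1]+.165)<.04)
q=W[m]; print(len(q)); 
if len(q): print(np.median(q,0),q.min(0),q.max(0),cv2.minAreaRect(q[:,:2].astype(np.float32)))
E
```

```text
time: 0.9
ee_pos: [0.3508, -0.3763, 0.3213]
eef_rot: [0.706, 0.053, -0.704, 0.053]
ft_force: [-0.1, -0.5, 0.5]
width: 0.0871
time: 1.7
ee_pos: [0.5474, -0.2021, 0.3194]
eef_rot: [-0.706, -0.018, 0.707, -0.018]
ft_force: [0.0, -1.1, -1.1]
width: 0.0869
[ 0.0778 -0.149  -0.0111  0.0005  0.0008 -0.    ]
[ 5.338e-01 -1.490e-01 -1.170e-02  5.000e-04  8.000e-04 -0.000e+00]
[ 0.54742401 -0.20206673  0.31944476] 1.7
1351
[ 0.55243936 -0.1645117   0.21062571] [ 0.49520669 -0.17285015  0.20356864] [ 0.60082785 -0.15472388  0.21389572] ((0.5479885339736938, -0.1638200432062149), (0.10556299984455109, 0.01410985179245472), 2.6893794536590576)
```

View pics/w1.png

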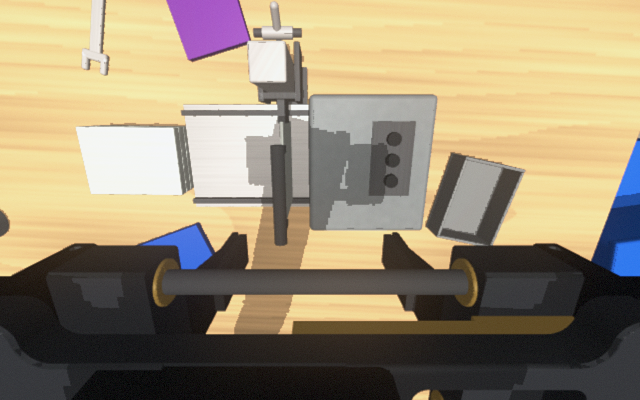

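The wrist view shows the dark lifting bar at (279,195), the column at (267,62) and the stack at (130,160). Bar measured at (0.548,-0.164), which agrees with the machine fit. Now down and grip.

```bash
python3 -m pendant '.04 -.152 -.011 0 0 0;.2 -.152 -.011 0 0 0;.4 -.152 -.011 0 0 0;.48 -.152 -.011 0 0 0;.535 -.152 -.011 0 0 0;.535 -.152 -.011 0 0 0;.535 -.152 -.011 0 0 0' 1
python3 - <<'E'
from h import *
print(rel([.548,-.164,.187],tool(YAW-np.pi/2)))
E
```

```text
time: 2.45
ee_pos: [0.5491, -0.1641, 0.1876]
eef_rot: [0.707, 0.017, -0.706, 0.017]
ft_force: [0.3, 0.3, 0.6]
width: 0.0866
[ 0.0026 -0.0008  0.0043 -0.0002 -0.001  -0.0005]
```

```bash
python3 -m pendant '0 0 0 0 0 0;0 0 0 0 0 0;0 0 0 0 0 0;0 0 0 0 0 0;0 0 0 0 0 0;0 0 0 0 0 0;0 0 0 0 0 0;0 0 0 0 0 0' -1 40
python3 -m pendant '-.02 0 0 0 0 0;-.04 0 0 0 0 0;-.06 0 0 0 0 0;-.08 0 0 0 0 0;-.1 0 0 0 0 0;-.12 0 0 0 0 0;-.14 0 0 0 0 0;-.152 0 0 0 0 0'
python3 -m pendant '0 0 0 0 0 0;0 0 0 0 0 0;0 0 0 0 0 0'
```

```text
time: 3.25
ee_pos: [0.5487, -0.1632, 0.1863]
eef_rot: [-0.707, -0.018, 0.707, -0.018]
ft_force: [0.0, 0.8, -0.3]
width: 0.0311
time: 4.05
ee_pos: [0.5486, -0.1646, 0.2241]
eef_rot: [-0.707, -0.017, 0.707, -0.018]
ft_force: [3.8, -4.5, -8.6]
width: 0.0127
time: 4.35
ee_pos: [0.5487, -0.1646, 0.2244]
eef_rot: [0.707, 0.017, -0.707, 0.018]
ft_force: [2.5, -4.4, -4.1]
width: 0.0126
```

The fingers were still closing when the lift began, so I check the bar's real height.

```bash
cat > bar.py <<'E'
from h import *
for n in("top","side","wrist"):
    c=cal(n); p,d=vision.camera(n); W=cloud(n,d,c)
    if n=="wrist": cv2.imwrite("pics/w2.png",p)
    b=(W-O)@R.from_euler('z',YAW).as_matrix()
    m=(abs(b[...,0]+.02)<.055)&(abs(b[...,1]+.125)<.012)&(b[...,2]>.09)&(b[...,2]<.27)
    z=b[...,2][m]; 
    print(n,m.sum(),np.histogram(z,np.arange(.09,.271,.01))[0])
    k=m&(abs(b[...,0]+.02)<.051)&(abs(b[...,0]+.02)>.02)&(b[...,2]>.185); print(np.percentile(b[...,2][k],[5,50,90]) if k.any() else None)
E
python3 bar.py
```

```text
top 0 [0 0 0 0 0 0 0 0 0 0 0 0 0 0 0 0 0 0]
None
side 793 [49 55 62 53 59 59 61 67 52 70 43 19 19 21 58 27  9 10]
[0.18674681 0.21704391 0.23946615]
wrist 3752 [   0    0    0    0    0    0    0    0    0    2   81   12    0   73
 2487  730  183  184]
[0.23386706 0.23900175 0.2403194 ]
```

View pics/w2.png

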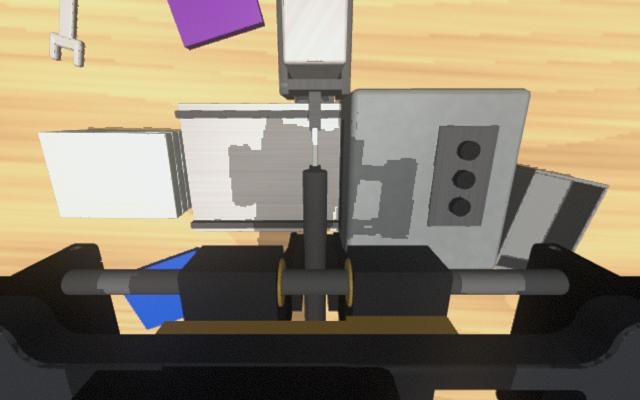

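Bar top went from 0.211 to 0.240, so it is only about 28 mm up; still gripped (bar at (315,240)). Lift 9 mm more and recheck.

```bash
python3 -m pendant '-.012 0 0 0 0 0;-.024 0 0 0 0 0;-.036 0 0 0 0 0;-.038 0 0 0 0 0;-.038 0 0 0 0 0;-.038 0 0 0 0 0'; python3 bar.py
```

```text
time: 5.1
ee_pos: [0.5486, -0.1646, 0.2336]
eef_rot: [0.707, 0.017, -0.707, 0.018]
ft_force: [2.3, -4.7, -6.4]
width: 0.0127
top 0 [0 0 0 0 0 0 0 0 0 0 0 0 0 0 0 0 0 0]
None
side 814 [ 9 58 59 59 51 62 67 56 70 55 69 37 21 14 29 69 18 11]
[0.18773336 0.21479015 0.24771207]
wrist 3597 [   0    0    0    0    0    0    0    0    0    0    5   78   12    0
   83 2947  283  189]
[0.24305068 0.24819091 0.24944385]
```

About 37 mm up now, inside 35–42. Release.

```bash
python3 -m pendant '0 0 0 0 0 0;0 0 0 0 0 0;0 0 0 0 0 0;0 0 0 0 0 0;0 0 0 0 0 0;0 0 0 0 0 0;0 0 0 0 0 0' 1
python3 -m pendant '-.1 0 0 0 0 0;-.2 0 0 0 0 0;-.3 0 0 0 0 0;-.3 0 0 0 0 0'; python3 bar.py
python3 - <<'E'
from h import *
pc=np.array([.5534,.071]); 
t=mw([0,0.215,0]); 
for k in (0,1):
  for z in(.31,.2,.063): print(k,z,rel([pc[0]-.002,.172,z],tool(YAW+k*np.pi)))
E
```

```text
time: 5.95
ee_pos: [0.5487, -0.1632, 0.2338]
eef_rot: [0.707, 0.018, -0.707, 0.018]
ft_force: [-0.6, -0.8, -0.3]
width: 0.0607
time: 6.35
ee_pos: [0.55, -0.1633, 0.3124]
eef_rot: [0.709, 0.017, -0.705, 0.018]
ft_force: [-0.1, -0.2, -0.0]
width: 0.0854
top 0 [0 0 0 0 0 0 0 0 0 0 0 0 0 0 0 0 0 0]
None
side 806 [46 54 59 63 59 59 60 63 68 65 48 18 17 21 74 32  0  0]
[0.18748887 0.21746156 0.24009977]
wrist 1795 [   0    0    0    0    0    0    0    0    0    1   31    0    0    0
  706 1057    0    0]
[0.23526556 0.24042104 0.24174524]
0 0.31 [-7.5000e-03 -1.3387e+00 -7.8400e-02 -1.0466e+00  3.0000e-04  5.0000e-04]
0 0.2 [ 4.3250e-01 -1.3387e+00 -7.8700e-02 -1.0466e+00  3.0000e-04  5.0000e-04]
0 0.063 [ 9.8050e-01 -1.3386e+00 -7.9100e-02 -1.0466e+00  3.0000e-04  5.0000e-04]
1 0.31 [-7.5000e-03 -1.3387e+00 -7.8400e-02  1.0478e+00  5.0000e-04 -3.0000e-04]
1 0.2 [ 4.3250e-01 -1.3387e+00 -7.8700e-02  1.0478e+00  5.0000e-04 -3.0000e-04]
1 0.063 [ 9.8050e-01 -1.3386e+00 -7.9100e-02  1.0478e+00  5.0000e-04 -3.0000e-04]
```

Guard settled at about 30 mm (bar top 0.2415) and stays. Now go behind the stack with the jaws across the feed, opened 50 mm for a two-finger push.

```bash
python3 -m pendant '0 -.2 -.04 -.1 0 0;0 -.7 -.04 -.52 0 0;0 -.7 -.04 -.52 0 0;0 -.7 -.04 -.52 0 0;0 -.7 -.04 -.52 0 0;0 -.7 -.04 -.52 0 0;0 -.7 -.04 -.52 0 0;0 -.7 -.04 -.52 0 0' .15
python3 - <<'E'
from h import *
print(r.read_state()["joint_positions"].round(2))
for z in(.31,.1): print(z,rel([.5514,.172,z],tool(YAW)))
E
```

```text
time: 7.3
ee_pos: [0.5499, 0.011, 0.3083]
eef_rot: [-0.648, -0.283, 0.648, -0.283]
ft_force: [0.4, 0.3, -0.1]
width: 0.0505
[ 0.49  0.19 -0.69  1.49  0.12  1.5  -0.94]
0.31 [-7.100e-03 -4.328e-01 -4.771e-01 -5.299e-01  3.000e-04  5.000e-04]
0.1 [ 8.329e-01 -4.324e-01 -4.776e-01 -5.299e-01  3.000e-04  5.000e-04]
```

```bash
python3 -m pendant '0 -.433 -.477 -.53 0 0;0 -.433 -.477 -.53 0 0;0 -.433 -.477 -.53 0 0;0 -.433 -.477 -.53 0 0;0 -.433 -.477 -.53 0 0;0 -.433 -.477 -.53 0 0;0 -.433 -.477 -.53 0 0;0 -.433 -.477 -.53 0 0'
python3 - <<'E'
from h import *
s=r.read_state(); print(s["joint_positions"].round(2))
d=vision.camera("top")[1]; W=cloud("top",d); v,u=np.mgrid[:400,:640]
c=cal("wrist"); p,d=vision.camera("wrist"); W=cloud("wrist",d,c); cv2.imwrite("pics/w3.png",p)
m=(W[...,2]>.067)&(W[...,2]<.085)&(abs(W[...,0]-.5534)<.08)&(abs(W[...,1]-.071)<.1)
q=W[m]; print(len(q),cv2.minAreaRect(q[:,:2].astype(np.float32)),np.median(q[:,2]), q.max(0))
for z in(.2,.064): print(z,rel([.5514,.172,z],tool(YAW)))
E
```

```text
time: 8.1
ee_pos: [0.5508, 0.1724, 0.3086]
eef_rot: [0.487, 0.512, -0.488, 0.512]
ft_force: [-0.3, -0.2, 0.9]
width: 0.0501
[ 0.31  0.3  -0.87  1.42  0.23  1.53 -0.5 ]
4663 ((0.5522365570068359, 0.08109362423419952), (0.10005069524049759, 0.12169892340898514), 2.1438498497009277) 0.07398650737664832 [0.60419011 0.14348742 0.07693563]
0.2 [ 4.349e-01  2.400e-03  2.600e-03  1.400e-03  1.000e-04 -0.000e+00]
0.064 [ 9.789e-01  2.400e-03  2.500e-03  1.400e-03  1.000e-04 -0.000e+00]
```

View pics/w3.png

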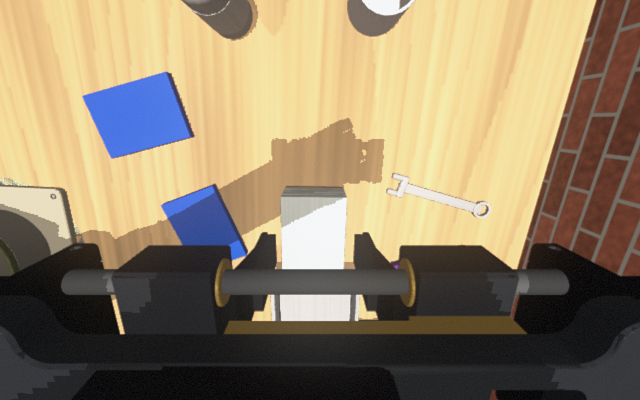

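The wrist view shows the stack's rear edge at row 190 (cols 283–345), world y ≈ 0.142, clear of the fingers' descent line at y=0.172; the wrench at (440,195) and the blue plates are clear too.

```bash
python3 -m pendant '.2 0 0 0 0 0;.4 0 0 0 0 0;.6 0 0 0 0 0;.8 0 0 0 0 0;.92 0 0 0 0 0;.979 0 0 0 0 0;.979 0 0 0 0 0;.979 0 0 0 0 0'
python3 - <<'E'
from h import *
yp=R.from_euler('z',YAW).apply([0,1,0])
# final: plate rear at machine y=-.015, finger front 9.5mm ahead of TCP
c=R.from_euler('z',YAW).inv().apply(r.read_state()["ee_pos"]-O); print("machine pos",c)
print("final rel",rel(mw([-.002,-.015+.0095,.064]),tool(YAW)))
print("contact rel",rel(mw([c[0],.180+.0095,.064]),tool(YAW)))
E
```

```text
time: 9.0
ee_pos: [0.5516, 0.1735, 0.0656]
eef_rot: [0.487, 0.513, -0.486, 0.513]
ft_force: [-0.1, 1.0, 0.3]
width: 0.0497
machine pos [-0.0002483   0.21266604  0.06560666]
final rel [ 6.000e-03 -1.100e-02  8.726e-01  3.000e-03 -3.000e-04 -1.200e-03]
contact rel [ 0.0064 -0.0004  0.0927  0.003  -0.0003 -0.0012]
```

```bash
python3 -m pendant '.006 0 .04 .003 0 0;.006 0 .08 .003 0 0;.006 0 .1 .003 0 0;.006 0 .12 .003 0 0;.006 0 .14 .003 0 0;.006 0 .16 .003 0 0;.006 0 .18 .003 0 0;.006 0 .20 .003 0 0'
python3 -m pendant '0 0 .02 0 0 0;0 0 .04 0 0 0;0 0 .06 0 0 0;0 0 .08 0 0 0;0 0 .1 0 0 0;0 0 .12 0 0 0;0 0 .14 0 0 0;0 0 .16 0 0 0'
python3 - <<'E'
from h import *
n="side";p,d=vision.camera(n);cv2.imwrite("pics/s4.png",cv2.resize(p[130:280,230:400],None,fx=4,fy=4,interpolation=cv2.INTER_CUBIC))
c=R.from_euler('z',YAW).inv().apply(r.read_state()["ee_pos"]-O); print("machine pos",c)
print("final rel",rel(mw([-.002,-.015+.0095,.064]),tool(YAW)))
E
```

```text
time: 9.8
ee_pos: [0.5539, 0.1243, 0.0636]
eef_rot: [0.488, 0.512, -0.486, 0.512]
ft_force: [-0.2, 5.9, 4.2]
width: 0.0502
time: 10.6
ee_pos: [0.5559, 0.0844, 0.0636]
eef_rot: [0.488, 0.512, -0.486, 0.513]
ft_force: [-0.8, 5.3, 4.4]
width: 0.0503
machine pos [-0.00026846  0.12220513  0.0634553 ]
final rel [-2.700e-03 -7.200e-03  5.108e-01  4.000e-04 -6.000e-04 -1.200e-03]
```

View pics/s4.png

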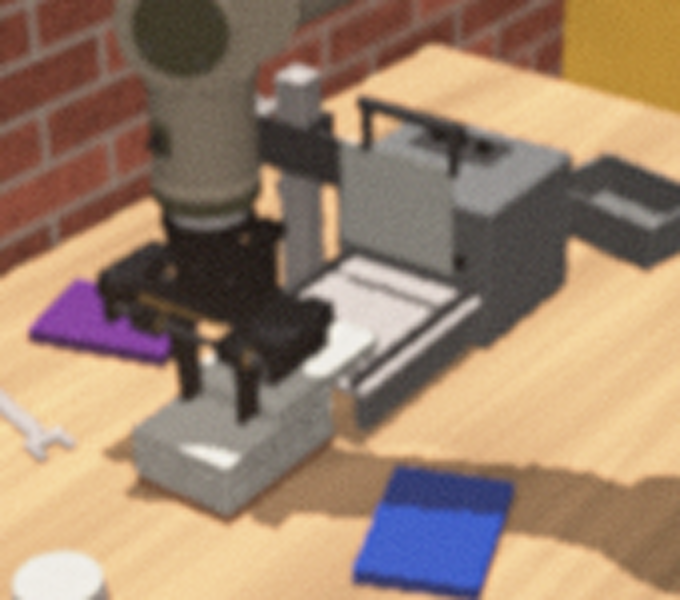

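Crop: both fingers push the top plate's rear edge, its front on the feed table, stack below undisturbed, guard up (bar at (410,115)). The vertical force of 4 N makes me raise the tips 1.5 mm, then continue.

```bash
python3 -m pendant '-.006 0 0 0 0 0;-.006 0 .025 0 0 0;-.006 0 .05 0 0 0;-.006 0 .075 0 0 0;-.006 0 .10 0 0 0;-.006 0 .125 0 0 0;-.006 0 .15 0 0 0;-.006 0 .175 0 0 0'
python3 -m pendant '0 0 .025 0 0 0;0 0 .05 0 0 0;0 0 .075 0 0 0;0 0 .1 0 0 0;0 0 .125 0 0 0;0 0 .15 0 0 0;0 0 .175 0 0 0;0 0 .2 0 0 0'
python3 - <<'E'
from h import *
c=R.from_euler('z',YAW).inv().apply(r.read_state()["ee_pos"]-O); print("machine pos",c)
print("final rel",rel(mw([-.002,-.015+.0095,.064]),tool(YAW)))
E
```

```text
time: 11.45
ee_pos: [0.5573, 0.0387, 0.0638]
eef_rot: [0.487, 0.512, -0.488, 0.512]
ft_force: [-0.3, 3.0, 0.6]
width: 0.0502
time: 12.25
ee_pos: [0.5599, -0.011, 0.064]
eef_rot: [0.487, 0.512, -0.488, 0.512]
ft_force: [0.3, 2.6, -2.8]
width: 0.0498
machine pos [-0.00091694  0.02798052  0.06399449]
final rel [-0.000e+00 -4.400e-03  1.339e-01  4.000e-04  1.000e-04  1.000e-04]
```

Now the last 33 mm slowly, watching for the rise in force at the stop.

```bash
python3 -m pendant '0 0 .015 0 0 0;0 0 .03 0 0 0;0 0 .045 0 0 0;0 0 .06 0 0 0;0 0 .075 0 0 0;0 0 .09 0 0 0;0 0 .1 0 0 0;0 0 .11 0 0 0'
python3 -m pendant '0 0 .004 0 0 0;0 0 .008 0 0 0;0 0 .012 0 0 0;0 0 .016 0 0 0;0 0 .016 0 0 0'
python3 -m pendant '0 0 .004 0 0 0;0 0 .008 0 0 0;0 0 .008 0 0 0'
python3 -m pendant '0 0 .004 0 0 0;0 0 .008 0 0 0;0 0 .008 0 0 0'
```

```text
time: 13.05
ee_pos: [0.5613, -0.0381, 0.064]
eef_rot: [0.487, 0.512, -0.488, 0.512]
ft_force: [0.6, 2.8, -1.2]
width: 0.05
time: 13.55
ee_pos: [0.5615, -0.0421, 0.0641]
eef_rot: [0.487, 0.512, -0.488, 0.512]
ft_force: [-0.6, 1.7, -1.4]
width: 0.0499
time: 13.85
ee_pos: [0.5615, -0.0428, 0.0641]
eef_rot: [0.488, 0.513, -0.487, 0.512]
ft_force: [-0.6, 5.6, -0.7]
width: 0.0498
time: 14.15
ee_pos: [0.5615, -0.0429, 0.0641]
eef_rot: [0.488, 0.514, -0.486, 0.512]
ft_force: [-1.8, 11.5, -1.0]
width: 0.0504
```

The plate has stopped advancing (−0.0428→−0.0429) while force rises 5.6→11.5 N: against the stop. A little more pressure to square it, then retreat and look.

```bash
python3 -m pendant '0 0 .006 0 0 0;0 0 .012 0 0 0;0 0 .012 0 0 0'
python3 -m pendant '0 0 -.02 0 0 0;0 0 -.06 0 0 0;0 0 -.12 0 0 0;-.1 0 -.16 0 0 0;-.3 0 -.25 0 0 0;-.5 0 -.4 0 0 0;-.7 0 -.6 0 0 0;-.7 0 -.6 0 0 0'
cat > fin.py <<'E'
from h import *
p,d=vision.camera("top"); W=cloud("top",d); v,u=np.mgrid[:400,:640]
def f(nm,lo,hi,a,W):
    b=(W-O)@R.from_euler('z',YAW).as_matrix()
    m=(b[...,2]>lo)&(b[...,2]<hi)&(b[...,0]>a[0])&(b[...,0]<a[1])&(b[...,1]>a[2])&(b[...,1]<a[3])
    q=b[m]; print(nm,m.sum(),cv2.minAreaRect(q[:,:2].astype(np.float32)) if m.any() else "")
    return q
f("stack top2",.05,.066,(-.08,.08,.031,.2),W); 
f("plate",.0685,.078,(-.059,.059,-.115,.06),W)
f("housing",.135,.16,(-.1,.1,-.31,-.15),W)
cv2.imwrite("pics/t5.png",cv2.resize(p[135:235,255:425],None,fx=4.5,fy=4.5,interpolation=cv2.INTER_CUBIC))
p,d=vision.camera("side");cv2.imwrite("pics/s5.png",cv2.resize(p[120:340,150:420],None,fx=2.9,fy=2.7,interpolation=cv2.INTER_CUBIC))
c=cal("wrist"); p,d=vision.camera("wrist"); cv2.imwrite("pics/w5.png",p); W=cloud("wrist",d,c)
f("wrist plate",.0685,.078,(-.059,.059,-.115,.06),W)
f("wrist stack",.05,.066,(-.08,.08,.031,.2),W)
E
python3 fin.py; python3 bar.py|head -3
```

```text
time: 14.45
ee_pos: [0.5615, -0.0431, 0.0641]
eef_rot: [0.488, 0.515, -0.485, 0.512]
ft_force: [-3.0, 18.5, -0.4]
width: 0.0499
time: 15.25
ee_pos: [0.5543, 0.1039, 0.242]
eef_rot: [0.488, 0.512, -0.486, 0.513]
ft_force: [0.7, -0.2, 0.3]
width: 0.0499
stack top2 264 ((-0.002230212092399597, 0.06028706207871437), (0.10340116173028946, 0.050773076713085175), 9.618314743041992)
plate 527 ((-0.004094474017620087, -0.06501686573028564), (0.09980986267328262, 0.09990998357534409), 89.99034881591797)
housing 2033 ((-0.0007956996560096741, -0.229790598154068), (0.15080519020557404, 0.17136742174625397), 89.70706939697266)
wrist plate 1701 ((-0.003912888467311859, -0.03325977176427841), (0.09991893917322159, 0.04011111333966255), 0.5153757333755493)
wrist stack 7571 ((-0.0003608427941799164, 0.10612335801124573), (0.15021279454231262, 0.10659775882959366), 89.98709106445312)
top 209 [ 4  7  8  8 10  6  8  9  9  1  2  1  0  1 69 66  0  0]
[0.23080257 0.23926754 0.24467054]
side 801 [48 59 51 66 55 62 62 62 65 62 46 20 19 21 72 31  0  0]
```

View pics/s5.png

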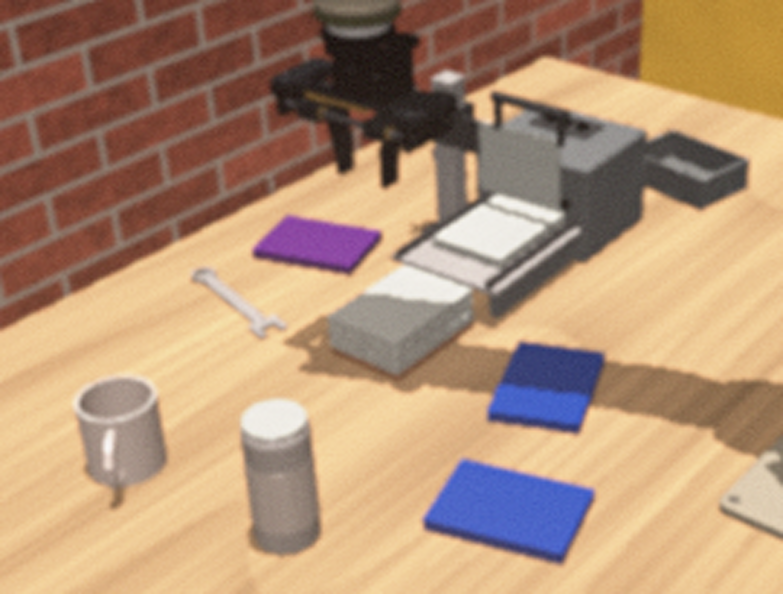

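Side view: plate flat on the table under the raised guard (530,200), stack of three in place (400,320), bystanders untouched. Plate rear measures y=-0.015, square to under 0.5° of the machine axis. One last check of the stack with the arm farther away.

```bash
python3 -m pendant '-.3 0 -.3 0 0 0;-.4 0 -.7 0 0 0;-.4 0 -.7 0 0 0;-.4 0 -.7 0 0 0;-.4 0 -.7 0 0 0;-.4 0 -.7 0 0 0'
python3 - <<'E'
from h import *
p,d=vision.camera("top"); cv2.imwrite("pics/t6.png",cv2.resize(p[100:300,170:470],None,fx=2.6,fy=2.6,interpolation=cv2.INTER_CUBIC))
c=cal("wrist"); d2=vision.camera("wrist")[1]
for n,W in(("top",cloud("top",d)),("wrist",cloud("wrist",d2,c))):
    b=(W-O)@R.from_euler('z',YAW).as_matrix()
    for nm,lo,hi,y0,y1 in(("stack",.048,.066,.036,.2),("plate",.0685,.078,-.115,.06),("bar",.19,.27,-.14,-.11)):
        m=(b[...,2]>lo)&(b[...,2]<hi)&(abs(b[...,0]+.002)<.07)&(b[...,1]>y0)&(b[...,1]<y1)
        if m.sum()>20:
            q=cv2.minAreaRect(b[m][:,:2].astype(np.float32)); print(n,nm,m.sum(),np.round(np.r_[q[0],q[1],q[2],np.median(b[m][:,2])],4))
E
```

```text
time: 16.15
ee_pos: [0.5455, 0.2765, 0.338]
eef_rot: [0.487, 0.513, -0.487, 0.512]
ft_force: [-0.0, -0.4, -0.2]
width: 0.05
top stack 1011 [-3.80000e-03  1.10100e-01  1.39800e-01  1.00700e-01  8.93837e+01
  5.75000e-02]
top plate 592 [-0.0019 -0.0446  0.1392  0.1404  0.242   0.0725]
top bar 153 [-2.40000e-03 -1.25200e-01  1.43000e-02  1.39000e-01  8.99699e+01
  2.39200e-01]
wrist stack 2351 [-3.50000e-03  1.11200e-01  1.41000e-01  9.97000e-02  8.93518e+01
  5.81000e-02]
```

View pics/t6.png

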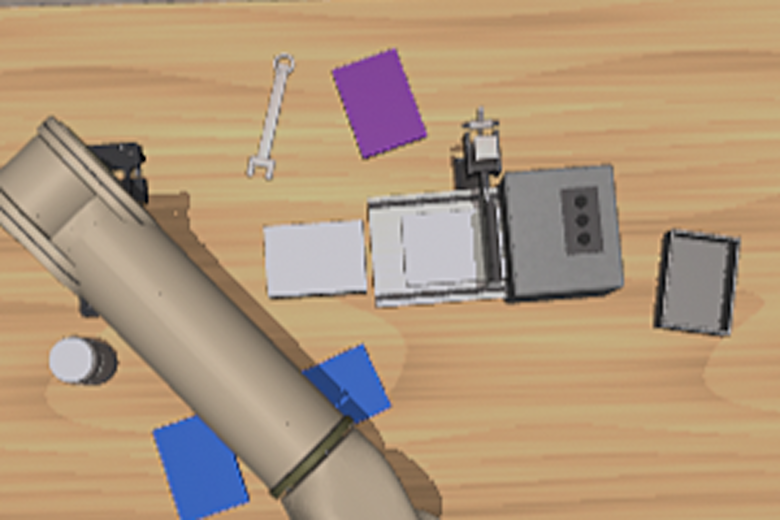

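The top view shows the plate against the housing (440,248), the stack still at machine (-4, 110) mm as before, the guard up, and bystanders in place. Handing in.

```bash
python3 -c "from bench import close_job; print(close_job())"
```

```text
the job is handed in; nothing more can be done
None
```

The guard is latched up on its next notch, and the top plate is squarely against the feed stop. I handed the job in at about 16 s of the 51 s allowed.

- **Guard:** I gripped the bar, raised it about 37 mm and let go. It settled about 30 mm up and was still there after the plate was in. The first lift began before the fingers had fully closed and reached only about 28 mm. I saw that in the images and lifted a further 9 mm before letting go.
- **Plate:** I pushed it from behind with two fingertips, without lifting it, along the table and under the guard. At the stop it moved no further while the push rose from 5.6 to 18.5 N. Afterwards its rear edge measured at machine y = −15 mm, as expected for contact. It was square to about 0.5°, and about 4 mm off the centre line.
- **Stack:** The three plates left measured in the same place as before, to about 1 mm.
- **Bystanders:** By eye they are where they were. The mug was hidden by the arm in the last top view, but was seen in place in the side view just before.
- **Checks that disagreed:** In the last top-view measurement, the outlines of the plate and the bar also took in nearby parts, so their sizes came out wrong. For the plate I relied on the clean measurement before that, and for the bar on the heights. A vertical force of about 4 N early in the push made me ask for 1.5 mm more height. The measured height stayed near 64 mm, but the force faded.

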